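# Set a dial indicator's preload with a gauge blade

### The arm

A 6-joint arm with a two-finger parallel gripper is mounted at the origin on the work surface. World frame = base frame: x ahead of the robot, y to its left, z up, the work surface at z = 0. Lengths are in m, angles in rad, forces in N, time in s.
With the tool pointing down it reaches from about 0.375 to 0.9 m from the base axis. Payload 3.1 kg.
Tool frame: the origin (TCP) lies midway between the tips of the shut fingers; the grasp point (between the pads) lies 19 mm behind it; x points along the fingers, y is the direction in which the jaws open and shut, and the axes are right-handed (so a half turn about x gives the same grasp; the last joint's range is limited). The gripper opens to 87 mm and grips with 3 to 60 N. Pads are 19 mm wide; open, the fingers measure 117 mm over their backs; the gripper's body (75 mm by 190 mm) begins 51 mm behind the grasp point.
Start: joints at [1.05, 0.527, 1.433, -0, 1.181, -0.178], TCP at [0.209, 0.589, 0.183] pointing down, gripper open.
Joint ranges: [-3.08, 3.08], [-0.75, 2.2], [0.22, 2.44], [-1.43, 4.57], [0, 2.65], [-2.85, 2.85]. Speed limits (rad/s): [2.79, 2.79, 3.14, 3.14, 3.14, 3.14].

### API

Orientations are given as a unit quaternion [x, y, z, w].
In Python, from rig import get_obs, imaging, robot gives the robot as it stands.
- The arm moves only by the shell command python3 -m inch 'ROWS' [FORCE]. ROWS is JSON, a list of rows, each a list of 3 entries, a list of its own where there are three numbers: the finger opening in mm, from 0 to 87, then the shift along the tool's x, y, z in mm, then the turn, a rotation vector about the tool's x, y, z in degrees. In form: [[grip, [dx, dy, dz], [wx, wy, wz]], ...]. A call has 1 to 12 rows; each row shifts and turns the pose as measured when the row begins, along the tool's axes as they then stand; what a row does not reach is not made up. A row lasts 1/8 s, in which the tool goes at most 62.5 mm and 10.7 degrees, less where a joint would pass 70% of its speed; a pose out of reach is approached as far as the arm can. A call with a gripper value outside its range is refused whole. The fingers move at their own pace and stop on an object; FORCE is the grip in N (left out, the last holds). Time passes only in rows, so rows that do not move let the fingers close. It gives the time, the measured TCP pose, the force and the opening at its end, in the units of the state.
- get_obs(): the state, without advancing time (a new reading comes with each control period).
- imaging.camera(name): name is "scene" or "top" or "wrist"; returns the picture (480x640x3 uint8, red, green, blue); there is no depth.
- imaging.camera_params(name): a dict with "camera_matrix" (3x3 intrinsics, pixels), "xyz" and "rotation" of the camera in the world. Camera axes: x right, y down, z forward; pixel columns grow to the right and rows downward; lengths in m; the calibration is good to about 2 mm. A picture is of the moment at which its call begins: read the wrist's pose just before it. camera_params takes no time and is no camera call; for the wrist camera it gives the pose at the moment of the call.
- robot.hand_in(): hands the job in, once; it reports no verdict.
Trained networks look in the newest picture that a camera, given by its name, has taken for a name from the list of things; names that differ only in an ending like _2 or _b are one class to them, and where a whole thing is asked for, a point or a joint stands for the part that bears it (a point fixed in the world has none). Each returns a list of dicts, best first, with "confidence" (0 to 1); they miss things now and then, are a little off and sometimes report something else, mostly with a low value. They report only what shows in the picture. A call takes as long as a camera call. They do not tell look-alikes from the thing itself.
- imaging.cut_out(camera, target): "pixels" (480x640 bool, what is visible of it) and "box" ([centre column, centre row, width, height] in pixels, round what is visible of it).
- imaging.tip_of(camera, target): "pixel" ([column, row] in pixels: a listed point, or the origin of a listed thing).
The state is a dict: "time": time; "q": joint angles; "joint_velocities": joint speeds; "joint_torque": joint torques, N m; "position": TCP position; "tool_rot": TCP orientation; "ft_force": force on the tool from outside, world axes, zero at the start; "moment": the same for the moment, N m; "grip_width": finger opening in m.
Only numpy, scipy, OpenCV 4.12 (cv2) and the standard library are available. Lean on these libraries where they do the work, as an engineer would, in place of code of your own. Each camera call takes 0.05 s, during which the arm holds its last target. There are 200 camera calls.

### The job

Of the two gauge blades in the rack, draw out the wider one by the end that shows, set it down flat clear of the rack and let go, then take it again by its handle. Slide it flat into the gap of the gap block and push the indicator's spindle in until the dial's pointer stands on the thick arc; the pointer does not spring back, so do not overshoot. Let go and leave the blade lying in the gap, and leave everything else where it is.

Things in the scene. Friction and masses are not known exactly. Their poses are not given: they have to be found in the camera images.
- wide_blade: Blade to use: steel strip 85 long x 24 wide x 5 mm thick on a black handle 40 x 30 x 16 mm tall, undersides flush; ~120 g. Origin: underside, where strip meets handle, mid-width; x points along the strip to the tip (strip x 0 to 85 mm, handle -40 to 0), z up. Starts flat in one rack bay (either one), handle inwards, only about the last 45 mm of strip showing.
- wide_blade_tip (a point): Middle of the wide blade's tip face, 85 mm from the origin, 2.5 mm above the underside.
- wide_blade_handle (a point): Centre of the wide blade's handle, 20 mm behind the origin, 8 mm above the underside. Same axes as the blade.
- narrow_blade: The other gauge blade, to be left in its bay: same handle and length, but its strip is only 14 mm wide. Origin and axes as for the wide blade.
- rack: Fixed aluminium two-bay blade rack, grey roof: 92 deep (x) x 176 wide (y) x 38 mm tall. Origin: on the bench, mid-width of its open face; bays open towards its -x and blades are drawn out that way. Bay centres at y +45 and -45 mm; bays about 40 mm wide, floor 12 mm and roof underside 32 mm above the bench, back wall 86 mm in.
- gap_block: Fixed steel block with a gap, dial indicator at its rear. Origin: on the bench below the gap's mouth, mid-width; x points into the gap. Flat apron 72 mm wide, top 25 mm above the bench, from x -92 mm to 0, goes on as the gap's floor. Gap 8 mm high (25 to 33 mm above the bench), 27 mm wide, under a dark jaw (top 49 mm, bolts to 53 mm); flared cheeks and lip stand out to x -5 mm.
- gap_mouth (a point): Centre of the gap's mouth, 29 mm above the bench, axes as the gap block. The indicator's spindle tip stands inside the gap, anywhere 34 to 48 mm in from here (the indicator is clamped differently each time).
- spindle (a joint): Travel of the spindle pushed in by the blade, m: 0 untouched, at most 0.016. Friction about 3 N; stays where it is left. Shown by the dial (58 mm dia, face up 41 mm above the bench, about 137 mm behind the mouth): at rest the pointer points to the gap, then turns clockwise from above 30 degrees per mm; the thick black arc runs from 0.004 to 0.008.
- brass_drift: Loose bystander: upright brass rod, 20 mm dia, 70 mm tall. Origin: centre of underside.
- case_a: Loose bystander: bare aluminium dial case, 58 mm dia, 24 mm tall, lying flat. Origin: centre of underside.
- case_b: Loose bystander: another such dial case, 58 mm dia, 24 mm tall. Origin: centre of underside.
- driver: Loose bystander: screwdriver 160 mm long lying on the bench along its x axis.
- ref_block: Loose bystander: small steel block 35 x 20 x 15 mm. Origin: centre of underside.
- bezel: Loose bystander: dark steel ring 60 mm outside dia, 10 mm tall. Origin: centre of underside.
Things that resemble listed ones, but are neither listed nor needed, are in the scene too. Leave any turquoise or yellow look-alike of the wide_blade alone.

How it is judged:
By the outcome, as a careful person would: the job done as asked, in the order asked, and still so for the second after the job is handed in, with the robot touching nothing.
It also fails if it takes over 61 s, if anything falls off the work surface, if the arm or the gripper's body presses on something with over 40 N, if the wrist force passes 120 N, or if a joint passes its speed limit or range.

## Working session

There is one attempt and no reset: what is moved stays moved. The work goes in short steps, Python scripts to look and compute and a shell command to move; the robot and the scene stay as the last step left them, time stands still between calls to the robot, and variables do not carry over. Pictures are saved under pics/ and viewed, about 8 in all and at most 12, crops included, and the job is handed in when it is done.

```bash
ls; mkdir -p pics
cat > h.py <<'E'
import numpy as np, cv2
from rig import get_obs, imaging, robot
from scipy.spatial.transform import Rotation as R
def cam(n):
    p=imaging.camera_params(n); K=np.array(p["camera_matrix"]); t=np.array(p["xyz"]); r=np.array(p["rotation"])
    if r.shape!=(3,3): r=R.from_quat(r).as_matrix()
    return K,t,r
def world(n,px,z,c=None):
    K,t,r=c or cam(n); d=r@np.linalg.inv(K)@np.array([px[0],px[1],1.]); return t+d*(z-t[2])/d[2]
def pix(n,P,c=None):
    K,t,r=c or cam(n); q=K@(r.T@(np.array(P)-t)); return q[:2]/q[2]
def save(im,f): cv2.imwrite("pics/"+f,im[:,:,::-1])
E
python3 - <<'E'
from h import *
for n in("top","scene"):
    save(imaging.camera(n),n+".png"); print(n,cam(n))
    for t in("wide_blade","wide_blade_tip","narrow_blade","rack","gap_block","gap_mouth","spindle"):
        try: 
            a=imaging.tip_of(n,t); print(t,[(np.round(x["pixel"]),round(x["confidence"],2),np.round(world(n,x["pixel"],.015),3)) for x in a[:3]])
        except Exception as e: print(t,e)
print(get_obs())
E
```

```text
pics
top (array([[441.41985551,   0.        , 324.43914378],
       [  0.        , 441.41985551, 243.62621514],
       [  0.        ,   0.        ,   1.        ]]), array([ 0.4141351 , -0.00982325,  0.95201782]), array([[ 0.0107002 , -0.99125437,  0.13153051],
       [-0.9998616 , -0.00893062,  0.0140363 ],
       [-0.01273889, -0.1316625 , -0.99121275]]))
wide_blade [(array([265., 335.]), 0.78, array([0.344, 0.125, 0.015])), (array([154., 365.]), 0.75, array([0.282, 0.354, 0.015])), (array([361., 127.]), 0.56, array([ 0.799, -0.075,  0.015]))]
wide_blade_tip [(array([195., 360.]), 0.95, array([0.292, 0.269, 0.015])), (array([346.,  91.]), 0.9, array([ 0.884, -0.041,  0.015])), (array([225., 239.]), 0.75, array([0.547, 0.217, 0.015]))]
narrow_blade []
rack [(array([211., 264.]), 0.59, array([0.493, 0.246, 0.015]))]
gap_block [(array([401., 218.]), 0.71, array([ 0.595, -0.161,  0.015]))]
gap_mouth [(array([402., 221.]), 0.81, array([ 0.589, -0.162,  0.015])), (array([155., 179.]), 0.38, array([0.678, 0.376, 0.015]))]
spindle it knows: bezel, brass_drift, case, driver, gap_block, gap_m
[... 1406 characters left out ...]
ide_blade_handle, wide_blade_tip
{'time': 0.7, 'q': array([ 1.05050301e+00,  5.27437422e-01,  1.43273301e+00,  1.55374769e-05,
        1.18140364e+00, -1.78521405e-01]), 'joint_velocities': array([-0.00051464, -0.00115754,  0.00029841, -0.00056274,  0.00098324,
        0.00043569]), 'joint_torque': array([-5.04477011e-04, -4.39864862e+01, -1.76950461e+01,  6.33923197e-02,
        5.02582511e-02, -3.43190607e-05]), 'position': array([0.20943447, 0.58882571, 0.18337635]), 'tool_rot': array([ 0.12025734,  0.69680958, -0.12024152,  0.69680453]), 'ft_force': array([ 0.39150391, -0.35103972, -0.15906517]), 'moment': array([-0.02012018, -0.02015749, -0.00513504]), 'grip_width': 0.08673024576566177}
```

View pics/top.png

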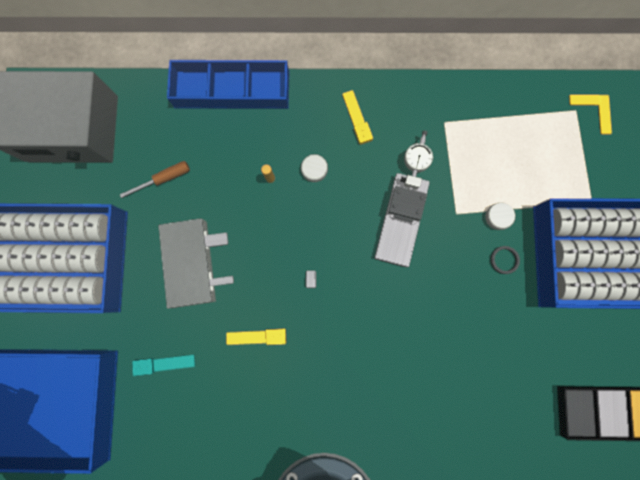

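View pics/scene.png

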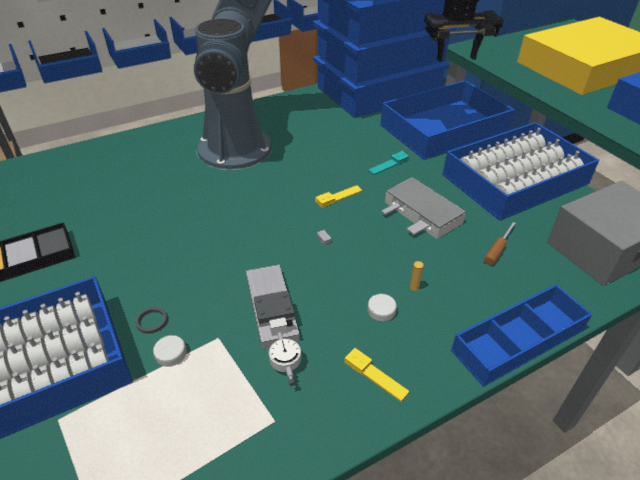

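Run:
```python
from h import *
im=cv2.imread("pics/top.png")
a=cv2.resize(im[205:315,140:250],(600,600),interpolation=cv2.INTER_CUBIC)  # scale 5.4545
b=cv2.resize(im[120:275,365:445],None,fx=3.87,fy=3.87,interpolation=cv2.INTER_CUBIC)
b=cv2.resize(b,(310,600)); cv2.imwrite("pics/c1.png",np.hstack([a[:,:490],b]))
```

```text
(no output)
```

View pics/c1.png

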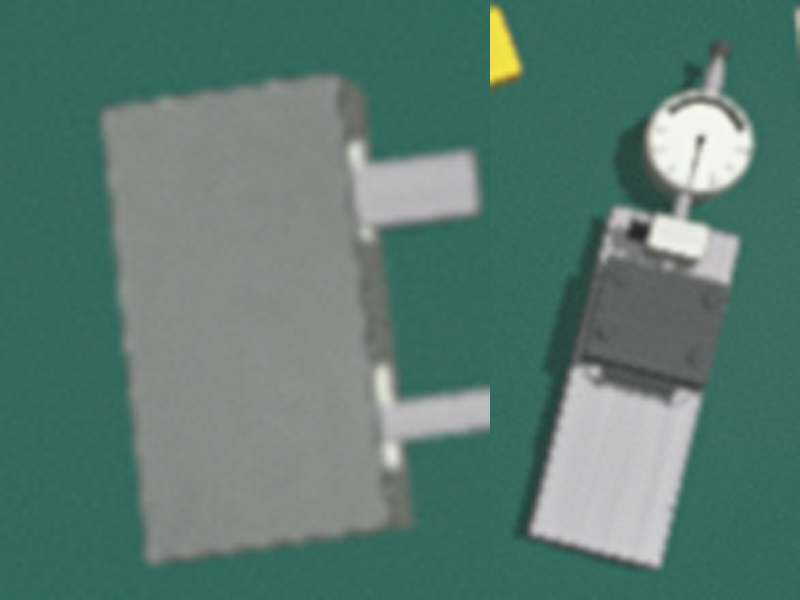

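```bash
cat >> h.py <<'E'
def pose():
    o=get_obs(); return np.array(o["position"]),R.from_quat(o["tool_rot"]),o
def goto(P,jaw):
    "shift (tool mm) and turn (deg rotvec, tool) to TCP P, tool down, jaw axis along world direction jaw (deg, mod 180)"
    p,r,o=pose(); x=np.array([0,0,-1.]); best=None
    for k in(0,180):
        a=np.radians(jaw+k); y=np.array([np.cos(a),np.sin(a),0]); M=R.from_matrix(np.c_[x,y,np.cross(x,y)])
        w=np.degrees((r.inv()*M).as_rotvec())
        if best is None or np.linalg.norm(w)<np.linalg.norm(best): best=w
    print("t",o["time"],"pos",np.round(p*1e3,1),"F",np.round(o["ft_force"],1),"grip",round(o["grip_width"]*1e3,1),"q6",round(o["q"][5],2))
    print("shift",np.round(r.inv().apply(np.array(P)-p)*1e3,1),"turn",np.round(best,1))
E
python3 - <<'E'
from h import *
c=cam("top"); f=lambda u,v:(140+u/5.4545,205+v/5.4545); g=lambda u,v:(365+(u-490)/3.875,120+v/3.871)
W=lambda p,z:world("top",p,z,c)[:2]
t1,t2=W(f(472,152),.017),W(f(480,213),.017); b1,b2=W(f(368,165),.017),W(f(375,225),.017)
print("wide tip",t1,t2,"width",np.linalg.norm(t1-t2)); d=(t1+t2-b1-b2)/2; print("len",np.linalg.norm(d),"dir",np.degrees(np.arctan2(d[1],d[0])))
rk=[W(f(*q),.038) for q in((104,110),(340,78),(385,525),(148,562))]; print("rack roof",rk,np.linalg.norm(rk[1]-rk[2]),np.linalg.norm(rk[0]-rk[1]))
d=rk[1]-rk[2]; print("face dir",np.degrees(np.arctan2(d[1],d[0])))
A=[W(g(*q),.025) for q in((530,535),(660,567))]; J=[W(g(*q),.049) for q in((582,365),(704,388),(728,290),(608,262))]
print("apron front",A,np.linalg.norm(A[0]-A[1]),"jaw",J)
d=(J[0]+J[1])/2-(A[0]+A[1])/2; print("block dir",np.degrees(np.arctan2(d[1],d[0])), np.degrees(np.arctan2(*( (A[1]-A[0])*[1,-1])[::1])),np.linalg.norm(d),"mouth",(J[0]+J[1])/2)
tip=(t1+t2)/2
p,r,o=pose(); print(r.as_matrix()); print(cam("wrist"))
P=[*(tip+.018*np.array([-np.cos(a:=np.radians(-80)),-np.sin(a)])),.15]; print(P); goto(P,10)
E
```

```text
wide tip [0.55964732 0.21417897] [0.53543027 0.21005727] width 0.02456530428409266
len 0.04138208204675852 dir -82.59484445199406
rack roof [array([0.57158244, 0.35263576]), array([0.58492258, 0.26156631]), array([0.41356092, 0.23640079]), array([0.39876268, 0.32551877])] 0.1731996596232682 0.09204131242923674
face dir 8.354522333526212
apron front [array([ 0.5071324 , -0.10420971]), array([ 0.49036602, -0.17445265])] 0.0722162178141984 jaw [array([ 0.5966662 , -0.13002397]), array([ 0.58466143, -0.19505373]), array([ 0.63848805, -0.20890751]), array([ 0.65351448, -0.14453256])]
block dir -14.170527208169904 -13.424818228944748 0.09479921345745906 mouth [ 0.59066382 -0.16253885]
[[-3.23543493e-06  3.35162601e-01  9.42160300e-01]
 [ 2.32674125e-05  9.42160300e-01 -3.35162601e-01]
 [-1.00000000e+00  2.08372355e-05 -1.08466648e-05]]
(array([[376.56535946,   0.        , 322.78158538],
       [  0.        , 376.56535946, 241.61438671],
       [  0.        ,   0.        ,   1.        ]]), array([0.14073216, 0.6125878 , 0.38449566]), array([[ 3.35484076e-01,  9.07684847e-01,  2.52108415e-01],
       [ 9.42045870e-01, -3.23213602e-01, -8.99029836e-02],
       [-1.18706856e-04,  2.67658711e-01, -9.63513778e-01]]))
[np.float64(0.5444131264166517), np.float64(0.22984466012130092), 0.15]
t 0.7 pos [209.4 588.8 183.4] F [ 0.4 -0.4 -0.2] grip 86.7 q6 -0.18
shift [  33.4 -225.9  435.9] turn [60.4 -0.  -0. ]
```

```bash
python3 -m inch '[[50,[0,-28,54],[0,0,0]],[50,[0,-28,54],[0,0,0]],[50,[0,-28,54],[0,0,0]],[50,[0,-28,54],[0,0,0]],[50,[0,-28,54],[0,0,0]],[50,[0,-28,54],[0,0,0]],[50,[0,-28,54],[0,0,0]],[50,[0,-28,54],[0,0,0]]]' 30
python3 -m inch '[[50,[0,0,0],[10,0,0]],[50,[0,0,0],[10,0,0]],[50,[0,0,0],[10,0,0]],[50,[0,0,0],[10,0,0]],[50,[0,0,0],[10,0,0]],[50,[0,0,0],[10,0,0]],[50,[0,0,0],[2,0,0]],[50,[0,0,0],[0,0,0]]]'
python3 - <<'E'
from h import *
goto([.5444,.2298,.12],8.2)
save(imaging.camera("wrist"),"w1.png"); print(cam("wrist"))
E
```

```text
time: 1.7
position: [0.5506, 0.2302, 0.1847]
tool_rot: [0.119, 0.696, -0.114, 0.699]
ft_force: [0.3, 0.5, 0.1]
grip_width: 0.0501
time: 2.7
position: [0.5562, 0.2242, 0.185]
tool_rot: [0.475, 0.526, -0.468, 0.528]
ft_force: [-0.0, -0.1, -0.3]
grip_width: 0.0499
t 2.7 pos [556.2 224.2 185. ] F [-0.  -0.1 -0.3] grip 49.9 q6 0.08
shift [ 65.  -11.8  -6.5] turn [-1.9 -0.3 -0.6]
(array([[376.56535946,   0.        , 322.78158538],
       [  0.        , 376.56535946, 241.61438671],
       [  0.        ,   0.        ,   1.        ]]), array([0.5464409 , 0.29500907, 0.3864905 ]), array([[ 0.99385245,  0.10373518,  0.03868231],
       [ 0.11025324, -0.95915034, -0.26052802],
       [ 0.01007623,  0.26319127, -0.96469105]]))
```

View pics/w1.png

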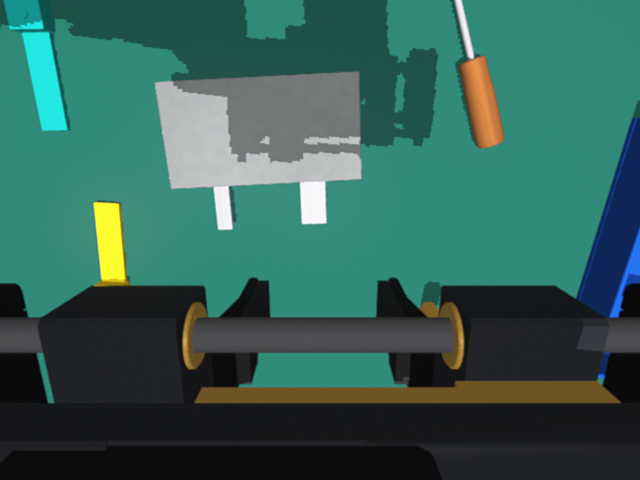

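Run:
```python
from h import *
c=cam("wrist"); W=lambda u,v,z:world("",(u,v),z,c)[:2]
t1,t2,b1,b2=W(303,224,.017),W(326.5,223,.017),W(300.5,184,.017),W(325.5,182,.017)
print((t1+t2)/2,np.linalg.norm(t1-t2),(b1+b2)/2); d=(t1+t2-b1-b2)/2;print(np.degrees(np.arctan2(d[1],d[0])))
a,b=W(171,188,.038),W(361,179,.038);print("face",a,b,np.linalg.norm(a-b),np.degrees(np.arctan2(*(b-a)[::-1])))
```

```text
[0.55116314 0.21308772] 0.023609520660035573 [0.54523148 0.25309927]
-81.5674024994535
face [0.41598438 0.23668414] [0.58874748 0.26392714] 0.1748978836773756 8.96117749063792
```

```bash
python3 -m inch '[[50,[40,-8,-4.6],[-1.6,-0.3,-0.6]],[50,[50,0,0],[0,0,0]],[50,[35,0,0],[0,0,0]],[50,[0,0,0],[0,0,0]]]'
python3 - <<'E'
from h import *
goto([.5473,.2273,.010],8.5)
E
```

```text
time: 3.25
position: [0.5509, 0.2289, 0.059]
tool_rot: [0.465, 0.533, -0.462, 0.536]
ft_force: [-0.4, -0.5, -0.1]
grip_width: 0.05
t 3.25 pos [550.9 228.9  59. ] F [-0.4 -0.5 -0.1] grip 50.0 q6 0.07
shift [49.  -4.1  1. ] turn [-0.3  0.  -0.3]
```

```bash
python3 -m inch '[[50,[25,-4,1],[-0.3,0,-0.3]],[50,[16,0,0],[0,0,0]],[50,[7,0,0],[0,0,0]],[50,[0,0,0],[0,0,0]]]'
python3 - <<'E'
from h import *
goto([.5473,.2273,.010],8.5)
save(imaging.camera("wrist"),"w2.png")
E
```

```text
time: 3.75
position: [0.5526, 0.2286, 0.0147]
tool_rot: [0.464, 0.533, -0.458, 0.538]
ft_force: [0.6, 0.6, 0.3]
grip_width: 0.0502
t 3.75 pos [552.6 228.6  14.7] F [0.6 0.6 0.3] grip 50.2 q6 0.06
shift [ 4.6 -5.4  0.5] turn [ 0.  -0.  -0.6]
```

View pics/w2.png

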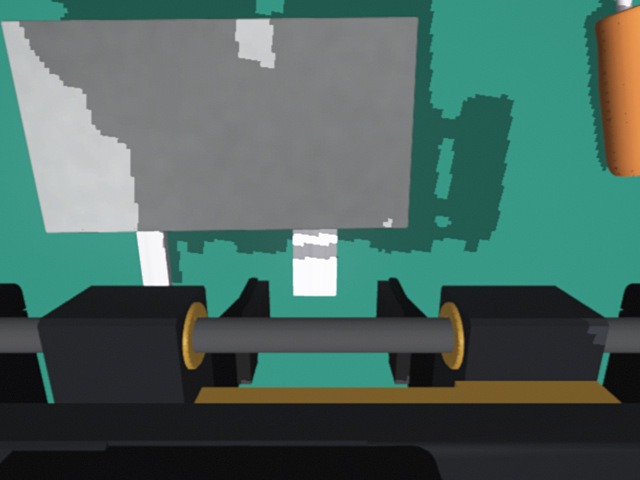

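Run:
```python
from h import *
c=cam("wrist"); p,r,o=pose(); print("TCP px",pix("",p,c),"grasp",pix("",p-r.apply([.019,0,0]),c))
for s in(-1,1): print(pix("",p+r.apply([0,s*.025,0]),c))
W=lambda u,v,z:world("",(u,v),z,c)[:2]
t1,t2,b1=W(293.5,295.5,.017),W(337,295,.017),W(293,232,.017);print(t1,t2,(t1+t2)/2,np.linalg.norm(t1-t2),b1)
tip=np.array([*(t1+t2)/2,.0145]);print("tip in tool",r.inv().apply(tip-p)*1e3)
```

```text
TCP px [322.67713254 269.65228654] grasp [322.66129929 282.1230226 ]
[278.50660554 269.66379165]
[366.85022569 269.64078077]
[0.53868677 0.21149677] [0.56324077 0.21534927] [0.55096377 0.21342302] 0.024854384131684622 [0.53366261 0.24853096]
tip in tool [ 0.51641117 -4.27221092 14.78845782]
```

```bash
python3 -m inch '[[50,[5,-4.5,0],[0,0,-0.6]],[50,[0,0,0],[0,0,0]]]'
python3 - <<'E'
from h import *
goto([.5485,.2280,.010],8.5)
E
```

```text
time: 4.05
position: [0.5493, 0.2282, 0.0111]
tool_rot: [0.462, 0.535, -0.46, 0.536]
ft_force: [-0.1, 0.1, 1.1]
grip_width: 0.0498
t 4.05 pos [549.3 228.2  11.1] F [-0.1  0.1  1.1] grip 49.8 q6 0.06
shift [ 1.1 -0.8  0.1] turn [ 0.  -0.  -0.2]
```

```bash
python3 -m inch '[[0,[1,-0.5,0],[0,0,0]],[0,[0,0,0],[0,0,0]],[0,[0,0,0],[0,0,0]],[0,[0,0,0],[0,0,0]],[0,[0,0,10],[0,0,0]],[0,[0,0,15],[0,0,0]],[0,[0,0,15],[0,0,0]]]' 45
python3 - <<'E'
from h import *
goto([.5485,.2280,.010],8.5)
E
```

```text
time: 4.92
position: [0.5554, 0.1869, 0.0105]
tool_rot: [0.462, 0.535, -0.46, 0.537]
ft_force: [-0.3, -0.6, 0.2]
grip_width: 0.0008
t 4.925 pos [555.4 186.9  10.5] F [-0.3 -0.6  0.2] grip 0.8 q6 -0.02
shift [  0.5  -0.6 -41.7] turn [ 0.1 -0.  -0.3]
```

Run:
```python
from h import *
save(imaging.camera("wrist"),"w3.png")
```

```text
(no output)
```

View pics/w3.png

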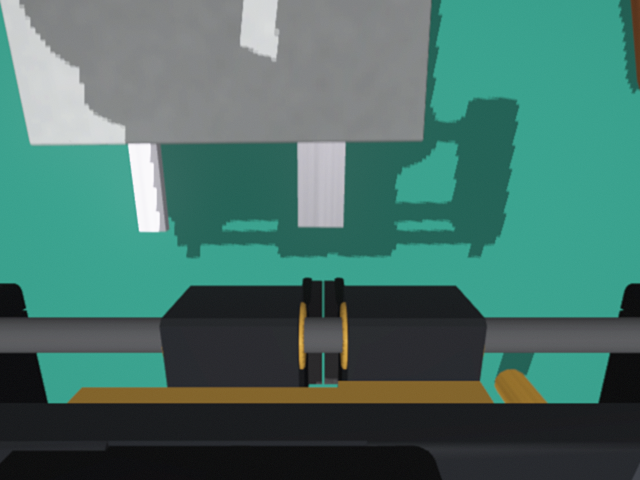

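```bash
python3 - <<'E'
from h import *
c=cam("wrist"); p,r,o=pose()
W=lambda u,v,z:world("",(u,v),z,c)[:2]
t1,t2,b1,b2=W(298,227.5,.017),W(344.5,227,.017),W(297,142,.017),W(346.5,141,.017)
tip=np.array([*(t1+t2)/2,.0145]);d=(t1+t2-b1-b2)/2
print(tip,np.degrees(np.arctan2(d[1],d[0])),"tip in tool",r.inv().apply(tip-p)*1e3)
E
python3 -m inch '[[50,[0,0,0],[0,0,0]],[50,[0,0,0],[0,0,0]],[50,[0,0,0],[0,0,0]],[50,[0,0,0],[0,0,0]]]'
```

```text
[0.55113492 0.210799   0.0145    ] -81.84673140622367 tip in tool [ -4.04715036  -0.7237297  -26.2331692 ]
time: 5.48
position: [0.5559, 0.1843, 0.0105]
tool_rot: [0.463, 0.534, -0.461, 0.537]
ft_force: [0.3, 0.7, 0.8]
grip_width: 0.0326
```

```bash
python3 -m inch '[[50,[5,-0.7,0],[0,0,-0.3]],[50,[0,0,0],[0,0,0]],[50,[0,0,0],[0,0,0]],[50,[0,0,-15],[0,0,0]],[50,[0,0,-16],[0,0,0]],[50,[0,0,-16],[0,0,0]],[50,[0,0,0],[0,0,0]]]'
python3 - <<'E'
from h import *
goto([.5489,.2257,.005],8.5)
E
```

```text
time: 6.35
position: [0.5473, 0.2356, 0.0051]
tool_rot: [0.461, 0.536, -0.462, 0.536]
ft_force: [0.2, -0.1, -0.3]
grip_width: 0.05
t 6.35 pos [547.3 235.6   5.1] F [ 0.2 -0.1 -0.3] grip 50.0 q6 0.07
shift [ 0.1  0.1 10. ] turn [ 0.1 -0.   0.1]
```

```bash
python3 -m inch '[[0,[0,0,7],[0,0,0]],[0,[0,0,0],[0,0,0]],[0,[0,0,0],[0,0,0]],[0,[0,0,0],[0,0,0]],[0,[0,0,0],[0,0,0]],[0,[0,0,0],[0,0,0]]]' 45
```

```text
time: 7.1
position: [0.5486, 0.227, 0.0051]
tool_rot: [0.461, 0.536, -0.462, 0.535]
ft_force: [-0.3, 0.9, 0.2]
grip_width: 0.0026
```

Run:
```python
from h import *
save(imaging.camera("wrist"),"w4.png"); c=cam("wrist")
a=cv2.imread("pics/w4.png")
s=imaging.camera("scene"); b=s[150:270,340:500,::-1]
p,r,o=pose(); print(o["grip_width"],pix("",p,c),pix("scene",p))
cv2.imwrite("pics/v4.png",np.vstack([cv2.resize(a[100:420,120:520],(500,300)),cv2.resize(b,(500,300),interpolation=cv2.INTER_CUBIC)]))
```

```text
0.0009361976754405684 [322.59303685 269.60075845] [413.64956959 231.33559254]
```

View pics/v4.png

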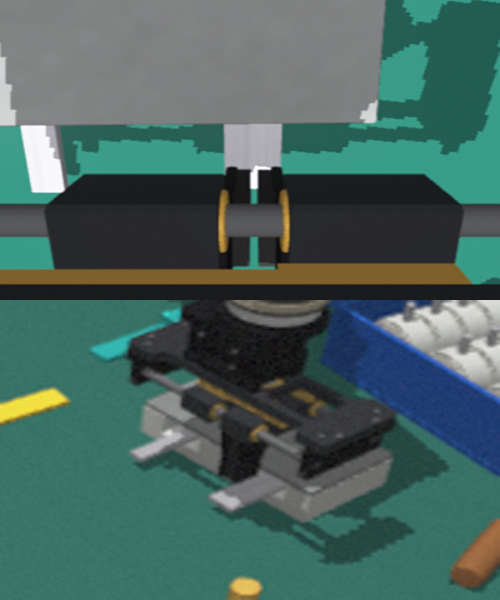

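Run:
```python
from h import *
P=np.array([.2094,.5888,.1834]); y=np.array([.335,.942,0])
for dz in(0,.02,.04): print(dz,[np.round(pix("scene",P+s*.0435*y+[0,0,dz])) for s in(-1,0,1)])
im=cv2.imread("pics/scene.png")[0:80,410:520]; 
K=cv2.imread("pics/w2.png")[240:420,180:460]
cv2.imwrite("pics/v5.png",np.hstack([cv2.resize(im,(440,320),interpolation=cv2.INTER_CUBIC),cv2.resize(K,(360,320))]))
print([np.round(pix("scene",[.5473,.2273,z])) for z in (0,.017,.03)])
```

```text
0 [array([438.,  72.]), array([453.,  71.]), array([468.,  70.])]
0.02 [array([440.,  65.]), array([455.,  64.]), array([470.,  63.])]
0.04 [array([441.,  58.]), array([456.,  57.]), array([471.,  56.])]
[array([413., 233.]), array([414., 227.]), array([415., 223.])]
```

View pics/v5.png

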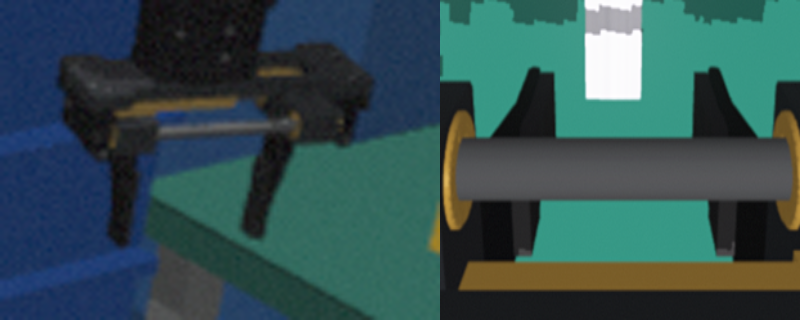

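```bash
python3 -m inch '[[50,[0,0,4],[0,0,0]],[50,[0,0,0],[0,0,0]],[50,[0,0,0],[0,0,0]],[50,[0,0,0],[0,0,0]],[50,[0,0,0],[0,0,0]],[50,[0,0,0],[0,0,0]],[50,[0,0,0],[0,0,0]]]'
python3 -m inch '[[50,[4,0,0],[0,0,0]],[50,[4,0,0],[0,0,0]],[50,[3,0,0],[0,0,0]],[50,[0,0,0],[0,0,0]]]'
```

```text
time: 8.07
position: [0.5492, 0.223, 0.0051]
tool_rot: [0.461, 0.536, -0.462, 0.536]
ft_force: [-0.8, -0.1, 0.3]
grip_width: 0.0493
time: 8.57
position: [0.5489, 0.223, -0.007]
tool_rot: [0.461, 0.536, -0.462, 0.535]
ft_force: [0.3, -0.8, 0.4]
grip_width: 0.05
```

```bash
python3 -m inch '[[50,[3,0,0],[0,0,0]],[50,[3,0,0],[0,0,0]],[50,[2,0,0],[0,0,0]],[50,[0,0,0],[0,0,0]]]'
python3 - <<'E'
from h import *
goto([.549,.223,-.02],8.5)
s=imaging.camera("scene"); save(cv2.resize(s[170:260,370:480],(770,590),interpolation=cv2.INTER_CUBIC),"v6.png")
E
```

```text
time: 9.07
position: [0.549, 0.223, -0.0156]
tool_rot: [0.461, 0.536, -0.462, 0.535]
ft_force: [-1.0, 0.4, -0.1]
grip_width: 0.0498
t 9.075 pos [549.  223.  -15.6] F [-1.   0.4 -0.1] grip 49.8 q6 0.05
shift [ 4.4  0.  -0. ] turn [0.  0.  0.1]
```

View pics/v6.png

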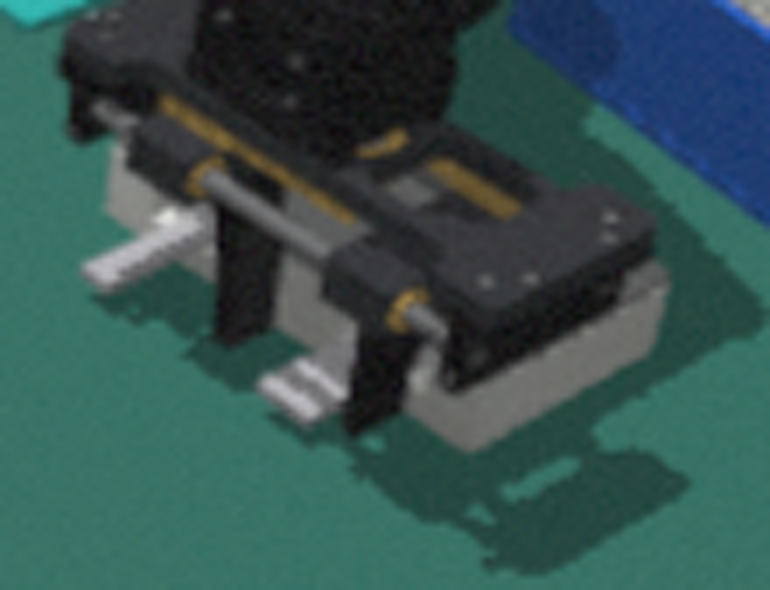

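```bash
python3 - <<'E'
from h import *
p,r,o=pose(); y=r.apply([0,1,0]); zz=r.apply([0,0,1])
for off in(.02,.025,.03,.035): print(off,[np.round(pix("scene",p+[0,0,off]+a*y+b*zz),1) for a in(.025,-.025) for b in (-.0095,.0095)])
E
python3 -m inch '[[0,[0,0,0],[0,0,0]],[0,[0,0,0],[0,0,0]],[0,[0,0,0],[0,0,0]],[0,[0,0,0],[0,0,0]],[0,[0,0,0],[0,0,0]],[0,[0,0,0],[0,0,0]]]' 45
```

```text
0.02 [array([422.9, 236.2]), array([417.1, 239.6]), array([407.7, 225. ]), array([401.9, 228.2])]
0.025 [array([423.2, 234.6]), array([417.4, 238. ]), array([407.9, 223.4]), array([402.1, 226.6])]
0.03 [array([423.5, 233. ]), array([417.7, 236.4]), array([408.2, 221.8]), array([402.4, 225. ])]
0.035 [array([423.8, 231.4]), array([417.9, 234.7]), array([408.4, 220.2]), array([402.6, 223.4])]
time: 9.88
position: [0.5494, 0.223, -0.0151]
tool_rot: [0.461, 0.536, -0.462, 0.536]
ft_force: [-0.3, 0.7, -0.4]
grip_width: 0.0025
```

```bash
python3 -m inch '[[50,[0,0,0],[0,0,0]],[50,[0,0,0],[0,0,0]],[50,[0,0,0],[0,0,0]],[50,[0,0,0],[0,0,0]],[50,[0,0,0],[0,0,0]],[50,[0,0,0],[0,0,0]],[50,[0,0,0],[0,0,0]]]'
python3 -m inch '[[50,[3,0,0],[0,0,0]],[50,[3,0,0],[0,0,0]],[50,[2,0,0],[0,0,0]],[50,[0,0,0],[0,0,0]]]'
python3 -m inch '[[0,[1,0,0],[0,0,0]],[0,[0,0,0],[0,0,0]],[0,[0,0,0],[0,0,0]],[0,[0,0,0],[0,0,0]],[0,[0,0,0],[0,0,0]],[0,[0,0,0],[0,0,0]]]' 45
```

```text
time: 10.75
position: [0.5493, 0.223, -0.0151]
tool_rot: [0.461, 0.536, -0.462, 0.536]
ft_force: [0.7, -0.0, 0.0]
grip_width: 0.0499
time: 11.25
position: [0.5491, 0.223, -0.0239]
tool_rot: [0.461, 0.536, -0.462, 0.535]
ft_force: [-1.0, 0.3, -0.3]
grip_width: 0.0499
time: 12.0
position: [0.5492, 0.223, -0.0249]
tool_rot: [0.461, 0.536, -0.462, 0.536]
ft_force: [-0.2, 0.3, -0.4]
grip_width: 0.0224
```

```bash
python3 -m inch '[[0,[0,0,4],[0,0,0]],[0,[0,0,6],[0,0,0]],[0,[0,0,8],[0,0,0]],[0,[0,0,8],[0,0,0]]]'
```

```text
time: 12.5
position: [0.5531, 0.1963, -0.0249]
tool_rot: [0.461, 0.536, -0.462, 0.536]
ft_force: [-0.2, 0.3, -0.2]
grip_width: 0.022
```

```bash
python3 -m inch '[[0,[0,0,13],[0,0,0]],[0,[0,0,15],[0,0,0]],[0,[0,0,15],[0,0,0]],[0,[0,0,15],[0,0,0]],[0,[0,0,15],[0,0,0]],[0,[0,0,15],[0,0,0]],[0,[0,0,10],[0,0,0]],[0,[0,0,0],[0,0,0]]]'
python3 - <<'E'
from h import *
goto([.567,.100,-.034],8.5)
s=imaging.camera("scene"); w=imaging.camera("wrist"); save(np.hstack([cv2.resize(s[170:290,340:480],(420,360)),cv2.resize(w[60:360,160:480],(380,360))]),"v7.png")
E
```

```text
time: 13.5
position: [0.5689, 0.0897, -0.0253]
tool_rot: [0.461, 0.536, -0.463, 0.535]
ft_force: [-0.2, 0.2, -0.7]
grip_width: 0.0224
t 13.5 pos [568.9  89.7 -25.3] F [-0.2  0.2 -0.7] grip 22.4 q6 -0.18
shift [  8.7  -0.3 -10.5] turn [-0.1  0.   0.1]
```

View pics/v7.png

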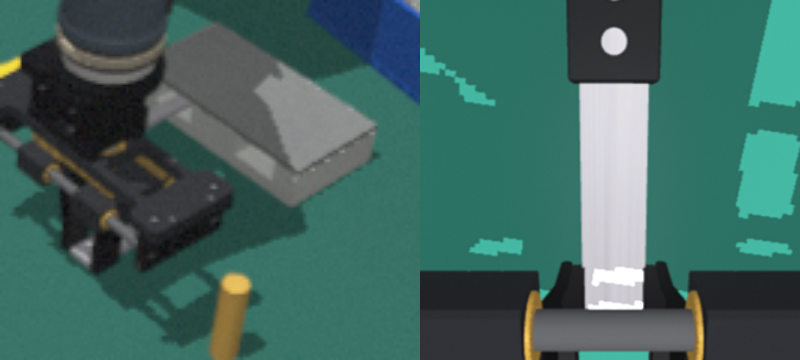

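```bash
python3 -m inch '[[0,[3,0,0],[0,0,0]],[0,[2,0,0],[0,0,0]],[0,[1.5,0,0],[0,0,0]],[0,[0,0,0],[0,0,0]]]'
```

```text
time: 14.1
position: [0.5679, 0.0924, -0.0325]
tool_rot: [0.46, 0.537, -0.462, 0.536]
ft_force: [0.3, 0.5, -0.7]
grip_width: 0.0226
```

```bash
python3 -m inch '[[0,[1.2,0,0],[0,0,0]],[0,[1.2,0,0],[0,0,0]],[0,[0,0,0],[0,0,0]]]'
```

```text
time: 14.48
position: [0.5681, 0.0924, -0.0348]
tool_rot: [0.46, 0.537, -0.462, 0.536]
ft_force: [-0.0, 0.2, -1.0]
grip_width: 0.0223
```

```bash
python3 -m inch '[[0,[1,0,0],[0,0,0]],[0,[1,0,0],[0,0,0]],[0,[0,0,0],[0,0,0]]]'
```

```text
time: 14.85
position: [0.5682, 0.0924, -0.0368]
tool_rot: [0.46, 0.537, -0.462, 0.536]
ft_force: [-0.5, -0.5, -0.7]
grip_width: 0.0225
```

```bash
python3 -m inch '[[0,[1,0,0],[0,0,0]],[0,[0,0,0],[0,0,0]]]'
```

```text
time: 15.1
position: [0.5683, 0.0924, -0.0368]
tool_rot: [0.46, 0.537, -0.462, 0.536]
ft_force: [-0.5, 0.3, -0.3]
grip_width: 0.0225
```

```bash
python3 -m inch '[[55,[0,0,0],[0,0,0]],[55,[0,0,0],[0,0,0]],[55,[0,0,0],[0,0,0]],[55,[0,0,0],[0,0,0]],[55,[0,0,0],[0,0,0]],[55,[-20,0,0],[0,0,0]],[55,[-40,0,0],[0,0,0]],[55,[-30,0,-20],[0,0,0]],[55,[0,0,-20],[0,0,0]],[55,[0,0,0],[0,0,0]]]'
python3 - <<'E'
from h import *
im=imaging.camera("wrist"); save(im,"w8.png"); c=cam("wrist"); goto([.55,.18,.06],8.5)
for t in("wide_blade","wide_blade_handle","wide_blade_tip"):
    z={"wide_blade":0,"wide_blade_handle":.008,"wide_blade_tip":.0025}[t]
    print(t,[(np.round(x["pixel"]),round(x["confidence"],2),np.round(world("",x["pixel"],z,c),4)) for x in imaging.tip_of("wrist",t)[:3]])
E
```

```text
time: 16.35
position: [0.5619, 0.133, 0.0541]
tool_rot: [0.46, 0.537, -0.462, 0.535]
ft_force: [-0.1, -0.3, -0.1]
grip_width: 0.0552
t 16.4 pos [562.3 132.3  54. ] F [ 0.3 -0.6  0.5] grip 55.0 q6 -0.11
shift [ -6.   -5.1 -49. ] turn [0.  0.  0.2]
wide_blade [(array([322., 195.]), 0.89, array([0.5569, 0.166 , 0.    ])), (array([  6., 213.]), 0.78, array([0.3423, 0.1214, 0.    ]))]
wide_blade_handle [(array([  1., 242.]), 0.94, array([0.3441, 0.1026, 0.008 ])), (array([324., 166.]), 0.88, array([0.5548, 0.1858, 0.008 ]))]
wide_blade_tip [(array([323., 312.]), 0.96, array([0.5698, 0.0817, 0.0025]))]
```

View pics/w8.png

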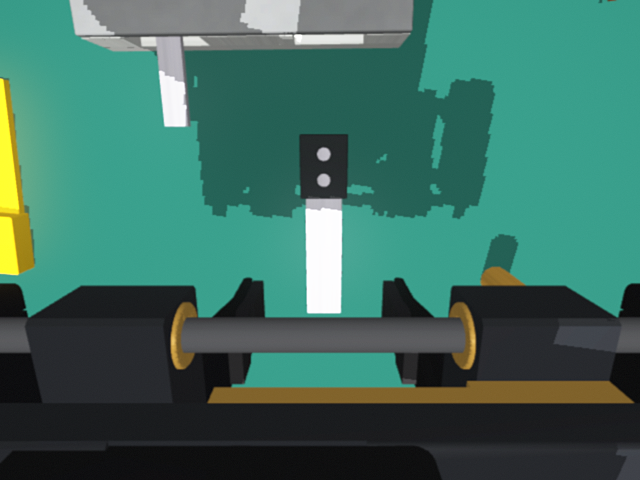

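```bash
python3 -m inch '[[55,[0,0.5,-27],[0,0,0.2]],[55,[0,0,-26],[0,0,0]],[55,[20,0,0],[0,0,0]],[55,[20,0,0],[0,0,0]],[55,[0,0,0],[0,0,0]]]'
python3 - <<'E'
from h import *
goto([.5548,.1858,-.030],8.6)
E
```

```text
time: 17.18
position: [0.554, 0.1815, 0.0085]
tool_rot: [0.461, 0.536, -0.465, 0.533]
ft_force: [-0.4, 0.2, -0.3]
grip_width: 0.0548
t 17.175 pos [554.  181.5   8.5] F [-0.4  0.2 -0.3] grip 54.8 q6 -0.02
shift [38.4  1.7 -4.1] turn [-0.4  0.   0.4]
```

```bash
python3 -m inch '[[55,[15,1.5,-4],[-0.4,0,0.4]],[55,[13,0,0],[0,0,0]],[55,[8,0,0],[0,0,0]],[55,[2,0,0],[0,0,0]],[55,[0,0,0],[0,0,0]]]'
python3 -m inch '[[0,[0,0,0],[0,0,0]],[0,[0,0,0],[0,0,0]],[0,[0,0,0],[0,0,0]],[0,[0,0,0],[0,0,0]],[0,[0,0,0],[0,0,0]],[0,[0,0,0],[0,0,0]]]' 40
python3 - <<'E'
from h import *
goto([.5548,.1858,-.030],8.6)
E
```

```text
time: 17.8
position: [0.5558, 0.1851, -0.0317]
tool_rot: [0.462, 0.535, -0.461, 0.536]
ft_force: [0.2, -1.3, 0.2]
grip_width: 0.0551
time: 18.55
position: [0.5564, 0.1852, -0.0307]
tool_rot: [0.462, 0.535, -0.461, 0.537]
ft_force: [-0.2, -0.3, -0.0]
grip_width: 0.0294
t 18.55 pos [556.4 185.2 -30.7] F [-0.2 -0.3 -0. ] grip 29.4 q6 -0.02
shift [-0.7 -1.5 -0.8] turn [-0.1  0.  -0.2]
```

```bash
python3 -m inch '[[0,[-5,0,0],[0,0,0]],[0,[-15,0,0],[0,0,0]],[0,[-25,0,0],[0,0,0]],[0,[-25,0,0],[0,0,0]],[0,[-15,0,20],[0,0,0]],[0,[0,0,40],[0,0,0]],[0,[0,0,40],[0,0,0]],[0,[0,-20,10],[0,0,0]],[0,[0,-30,0],[0,0,0]],[0,[0,0,0],[0,0,0]]]'
python3 -m inch '[[0,[0,0,0],[-6,0,0]],[0,[0,0,0],[-8,0,0]],[0,[0,0,0],[-8,0,0]],[0,[0,0,0],[-8,0,0]],[0,[0,0,0],[-8,0,0]],[0,[0,0,0],[-8,0,0]],[0,[0,0,0],[-8,0,0]],[0,[0,0,0],[-8,0,0]],[0,[0,0,0],[-5,0,0]],[0,[0,0,0],[0,0,0]]]'
python3 - <<'E'
from h import *
goto([.464,-.131,.045],76)
E
```

```text
time: 19.8
position: [0.524, 0.0585, 0.0626]
tool_rot: [0.463, 0.532, -0.461, 0.538]
ft_force: [0.2, 0.9, -2.0]
grip_width: 0.0295
time: 21.05
position: [0.5369, 0.05, 0.0676]
tool_rot: [0.076, 0.693, -0.079, 0.713]
ft_force: [-0.7, 0.3, -0.7]
grip_width: 0.0295
t 21.05 pos [536.9  50.   67.6] F [-0.7  0.3 -0.7] grip 29.5 q6 -1.46
shift [  22.  -192.4  -32.5] turn [1.5 1.6 0.1]
```

```bash
python3 -m inch '[[0,[0,-30,-16],[1.5,1.6,0]],[0,[0,-45,-16],[0,0,0]],[0,[0,-45,0],[0,0,0]],[0,[0,-45,0],[0,0,0]],[0,[0,-28,0],[0,0,0]],[0,[0,0,0],[0,0,0]]]'
python3 - <<'E'
from h import *
goto([.464,-.131,.045],76)
im=imaging.camera("wrist"); save(im,"w9.png"); c=cam("wrist"); print(c)
for t,z in(("wide_blade_tip",.1),("wide_blade",.098),("wide_blade_handle",.106),("gap_mouth",.029),("gap_block",0)):
    print(t,[(np.round(x["pixel"],1),round(x["confidence"],2),np.round(world("",x["pixel"],z,c),4)) for x in imaging.tip_of("wrist",t)[:2]])
imaging.camera("top"); print([(x["pixel"],np.round(world("top",x["pixel"],.029),4)) for x in imaging.tip_of("top","gap_mouth")[:2]])
E
```

```text
time: 21.8
position: [0.4634, -0.1388, 0.0694]
tool_rot: [0.088, 0.698, -0.091, 0.705]
ft_force: [0.5, 0.2, -0.7]
grip_width: 0.0293
t 21.8 pos [ 463.4 -138.8   69.4] F [ 0.5  0.2 -0.7] grip 29.3 q6 -1.84
shift [24.3  7.8 -1.6] turn [-0.5  0.6  0.2]
(array([[376.56535946,   0.        , 322.78158538],
       [  0.        , 376.56535946, 241.61438671],
       [  0.        ,   0.        ,   1.        ]]), array([ 0.39072262, -0.11920511,  0.26965394]), array([[ 0.25020263,  0.93030861,  0.26818751],
       [ 0.96819001, -0.23966851, -0.07188256],
       [-0.00259686,  0.27764168, -0.96068119]]))
wide_blade_tip []
wide_blade [(array([323.6, 324.6]), 0.68, array([ 0.4811, -0.1426,  0.098 ]))]
wide_blade_handle [(array([321.1, 297.4]), 0.95, array([ 0.4628, -0.1391,  0.106 ]))]
gap_mouth []
gap_block [(array([338.8, 386. ]), 0.89, array([ 0.5913, -0.1579,  0.    ]))]
[([403.2, 221.2], array([ 0.5861, -0.1631,  0.029 ]))]
```

View pics/w9.png

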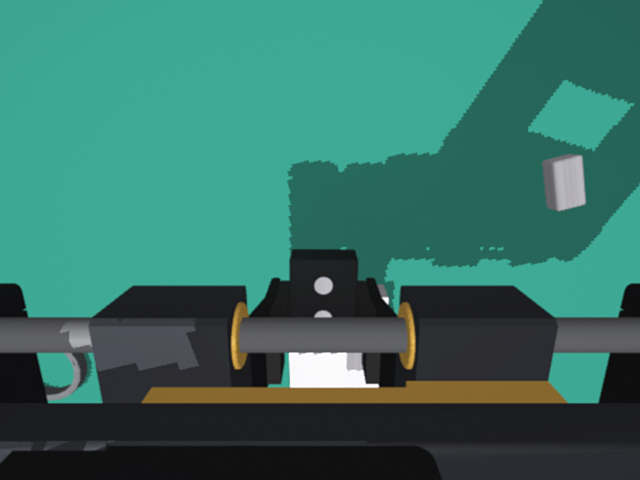

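```bash
cat > blk.py <<'E'
from h import *
def edge(n,img,x0,a,z,s0,s1,l0,side,c=None):
    "subpixel lateral offset (mm) of the strongest edge near lateral l0, lines along dir a from x0 at height z"
    c=c or cam(n); g=cv2.GaussianBlur(img.astype(np.float32).mean(2) if img.ndim==3 else img.astype(np.float32),(0,0),.7)
    d=np.array([np.cos(a),np.sin(a)]); l=np.array([-d[1],d[0]]); S=np.arange(s0,s1,.002); L=np.arange(l0-.007,l0+.0071,.0005)
    out=[]
    for s in S:
        P=[pix(n,[*(x0+s*d+k*l),z],c) for k in L]; m=np.array(P,np.float32)
        v=cv2.remap(g,m[:,0].copy(),m[:,1].copy(),cv2.INTER_CUBIC).ravel(); dv=np.gradient(v)*side; dv=np.clip(dv,0,None); i=dv.argmax()
        lo,hi=max(0,i-3),i+4; out.append((L[lo:hi]*dv[lo:hi]).sum()/max(dv[lo:hi].sum(),1e-6))
    out=np.array(out); k=np.abs(out-np.median(out))<.0015; f=np.polyfit(S[k],out[k],1); mid=(s0+s1)/2
    return np.polyval(f,0)*1e3,np.degrees(np.arctan(f[0])),k.sum(),out[k].std()*1e3
E
python3 - <<'E'
from blk import *
x0=np.array([.588,-.1616]); a=np.radians(-14)
for n in("top","scene"):
    im=cv2.imread(f"pics/{n}.png"); red=im[:,:,2]  # green bench is dark in red
    for side,l0 in((1,-.036),(-1,.036)): print(n,l0,np.round(edge(n,red,x0,a,.025,-.085,-.015,l0,side),2))
    now=imaging.camera(n); save(now,f"{n}_2.png")
    print([(np.round(x["pixel"],1),round(x["confidence"],2),np.round(world(n,x["pixel"],.1025),4)) for x in imaging.tip_of(n,"wide_blade_tip")[:3]])
p,r,o=pose(); print("pred tip",p+r.apply([-.0307-.0025,0,.105]),r.apply([0,0,1]))
E
```

```text
top -0.036 [-36.21  -0.66  35.     0.53]
top 0.036 [36.88 -0.88 35.    0.57]
[(array([348.4,  92.2]), 0.87, array([ 0.8378, -0.0432,  0.1025])), (array([311.7, 279.6]), 0.56, array([0.4569, 0.0259, 0.1025]))]
scene -0.036 [-36.01  -0.54  35.     0.49]
scene 0.036 [36.47 -0.36 35.    0.31]
[(array([404.3, 396.1]), 0.98, array([ 0.9329, -0.0916,  0.1025])), (array([262.4, 261.9]), 0.95, array([ 0.5628, -0.1602,  0.1025])), (array([368.7, 172.4]), 0.78, array([0.4106, 0.1834, 0.1025]))]
pred tip [ 0.56432168 -0.16139908  0.10314754] [ 0.9693576  -0.24549022  0.00896635]
```

```bash
python3 -m inch '[[0,[15,8,-1],[-0.2,0.6,0.2]],[0,[25,0,0],[0,0,0]],[0,[20,0,0],[0,0,0]],[0,[5,0,0],[0,0,0]],[0,[0,0,0],[0,0,0]]]'
python3 - <<'E'
from h import *
goto([.4622,-.1288,-.0047],75.4)
p,r,o=pose(); print(r.apply([0,0,1]))
E
```

```text
time: 23.02
position: [0.4642, -0.1257, -0.0002]
tool_rot: [0.087, 0.703, -0.085, 0.701]
ft_force: [0.5, -0.6, -0.4]
grip_width: 0.0294
t 23.025 pos [ 4.642e+02 -1.257e+02 -2.000e-01] F [ 0.5 -0.6 -0.4] grip 29.4 q6 -1.83
shift [ 4.5 -3.5 -1.2] turn [ 0.6 -0.2 -0.1]
[ 0.970464   -0.24121823 -0.00365819]
```

```bash
python3 -m inch '[[0,[2,-3.5,-1.2],[0.6,-0.2,-0.1]],[0,[1,0,0],[0,0,0]],[0,[1,0,0],[0,0,0]],[0,[0,0,0],[0,0,0]]]'
python3 - <<'E'
from h import *
goto([.4622,-.1288,-.0047],75.4)
E
```

```text
time: 23.52
position: [0.4633, -0.1296, -0.003]
tool_rot: [0.09, 0.7, -0.09, 0.703]
ft_force: [-0.6, 0.1, -1.8]
grip_width: 0.0296
t 23.525 pos [ 463.3 -129.6   -3. ] F [-0.6  0.1 -1.8] grip 29.6 q6 -1.82
shift [ 1.7  0.5 -1.3] turn [-0.   0.2  0. ]
```

```bash
python3 -m inch '[[0,[1,0,0],[0,0,0]],[0,[0,0,0],[0,0,0]]]'; python3 -m inch '[[0,[1,0,0],[0,0,0]],[0,[0,0,0],[0,0,0]]]'
python3 - <<'E'
from h import *
goto([.4622,-.1288,-.0047],75.4)
E
```

```text
time: 23.78
position: [0.4635, -0.1298, -0.0037]
tool_rot: [0.09, 0.7, -0.09, 0.703]
ft_force: [-0.3, 0.6, -1.2]
grip_width: 0.0293
time: 24.02
position: [0.4635, -0.1297, -0.0048]
tool_rot: [0.09, 0.7, -0.09, 0.703]
ft_force: [-0.3, -1.0, -2.1]
grip_width: 0.0292
t 24.025 pos [ 463.5 -129.7   -4.8] F [-0.3 -1.  -2.1] grip 29.2 q6 -1.82
shift [-0.1  0.6 -1.5] turn [-0.   0.2  0. ]
```

```bash
python3 -m inch '[[0,[0,0.6,6],[0,0.2,0]],[0,[0,0,7],[0,0,0]],[0,[0,0,7],[0,0,0]],[0,[0,0,7],[0,0,0]],[0,[0,0,0],[0,0,0]]]'
cat > ins.py <<'E'
from h import *
p,r,o=pose(); d=np.array([np.cos(np.radians(-14.6)),np.sin(np.radians(-14.6))]); v=p[:2]-[.588,-.1616]
print("tip depth %.1f lateral %.2f mm"%((v@d+.105)*1e3,(v@[-d[1],d[0]])*1e3),"z",round(p[2]*1e3,1),"F",np.round(o["ft_force"],1),"zdir",np.round(np.degrees(np.arctan2(*r.apply([0,0,1])[[1,0]])),2),"pitch",np.round(np.degrees(r.apply([0,0,1])[2]),2),"t",o["time"])
E
python3 ins.py
```

```text
time: 24.65
position: [0.4928, -0.1368, -0.0048]
tool_rot: [0.09, 0.701, -0.09, 0.702]
ft_force: [0.1, -0.4, -0.8]
grip_width: 0.0294
tip depth 6.6 lateral -0.05 mm z -4.8 F [ 0.1 -0.4 -0.8] zdir -14.61 pitch 0.11 t 24.65
```

```bash
python3 -m inch '[[0,[0,0,6],[0,0,0]],[0,[0,0,6],[0,0,0]],[0,[0,0,6],[0,0,0]],[0,[0,0,3],[0,0,0]],[0,[0,0,0],[0,0,0]]]'; python3 ins.py
```

```text
time: 25.28
position: [0.5127, -0.141, -0.0052]
tool_rot: [0.09, 0.702, -0.089, 0.701]
ft_force: [0.3, 0.5, -0.9]
grip_width: 0.0295
tip depth 26.9 lateral 0.95 mm z -5.2 F [ 0.3  0.5 -0.9] zdir -14.56 pitch -0.12 t 25.275
```

```bash
cat > dial.py <<'E'
from h import *
import sys
def dial(n,im):
    c=cam(n); d=np.array([np.cos(np.radians(-14.6)),np.sin(np.radians(-14.6)),0]); l=np.array([-d[1],d[0],0])
    g=im[:,:,::-1].astype(np.float32).mean(2)
    N=130; u=(np.arange(N)-N/2)*.0006
    base=np.array([.588,-.1616,.041])+.137*d
    m=np.array([[pix(n,base+a*d+b*l,c) for b in u] for a in u],np.float32)  # rectified
    p=cv2.remap(g,m[...,0],m[...,1],cv2.INTER_CUBIC)
    # centre of the bright disc
    th=(p>150).astype(np.uint8); th=cv2.morphologyEx(th,cv2.MORPH_CLOSE,np.ones((15,15),np.uint8))
    k,lab,st,ce=cv2.connectedComponentsWithStats(th); i=1+st[1:,4].argmax(); (cx,cy),rad=cv2.minEnclosingCircle(np.argwhere(lab==i)[:,::-1].astype(np.float32))
    A=np.arange(0,360,5); rr=np.arange(6,16,1.)/.6
    prof=[]
    for t in np.radians(A): # 0 towards gap (-d), clockwise from above: gap -> +l (left of insertion)
        da,db=-np.cos(t),np.sin(t)
        prof.append(cv2.remap(p,np.float32(cx+db*rr)[None],np.float32(cy+da*rr)[None],cv2.INTER_LINEAR).mean())
    prof=np.array(prof); o=prof.argsort()[:4]; print(n,"centre off mm",np.round((np.array([cy,cx])-N/2)*.6,1),"rad",round(rad*.6,1),"dark at",[(int(A[k]),int(prof[k])) for k in o],"median",int(np.median(prof)))
if __name__=="__main__":
    for n in("top","scene"):
        if len(sys.argv)>1: im=cv2.imread(f"pics/{n}{sys.argv[1]}.png")[:,:,::-1]
        else: im=imaging.camera(n)
        dial(n,im)
E
sed -i 's/im\[:,:,::-1\].astype/im.astype/' dial.py
for s in "" ; do python3 - <<'E'
from dial import *
for n in("top","scene"):
    for s in("","_2"): dial(n,cv2.imread(f"pics/{n}{s}.png")[:,:,::-1])
E
done; python3 dial.py
```

```text
top centre off mm [-0.2  1.5] rad 38.8 dark at [(355, 185), (0, 188), (350, 198), (185, 201)] median 241
top centre off mm [-0.3  1.8] rad 38.9 dark at [(355, 199), (0, 205), (350, 206), (190, 210)] median 247
scene centre off mm [-6.8 -3.3] rad 48.1 dark at [(160, 119), (155, 119), (150, 148), (165, 148)] median 220
scene centre off mm [-7. -3.] rad 48.2 dark at [(160, 116), (155, 129), (165, 140), (150, 164)] median 226
top centre off mm [-0.3  1.5] rad 38.9 dark at [(355, 198), (0, 200), (350, 209), (185, 209)] median 246
scene centre off mm [-7. -3.] rad 48.2 dark at [(160, 117), (155, 129), (165, 141), (150, 164)] median 226
```

```bash
sed -i 's/^    A=np.arange(0/    if n=="scene": cx=cy=N\/2\n    A=np.arange(0/' dial.py
python3 - <<'E'
from dial import *
dial("scene",cv2.imread("pics/scene.png")[:,:,::-1])
E
python3 -m inch '[[0,[0,-0.9,2.5],[0,0.1,0]],[0,[0,0,2.5],[0,0,0]],[0,[0,0,0],[0,0,0]]]'; python3 ins.py
```

```text
scene centre off mm [0. 0.] rad 48.1 dark at [(5, 139), (170, 149), (175, 153), (165, 154)] median 234
time: 25.75
position: [0.5158, -0.1421, -0.0053]
tool_rot: [0.09, 0.704, -0.089, 0.699]
ft_force: [0.6, 1.6, -1.6]
grip_width: 0.0292
tip depth 30.2 lateral 0.71 mm z -5.3 F [ 0.6  1.6 -1.6] zdir -14.53 pitch -0.41 t 25.75
```

```bash
python3 -m inch '[[0,[-0.4,-0.5,2],[0,-0.4,0]],[0,[0,0,2],[0,0,0]],[0,[0,0,0],[0,0,0]]]'; python3 ins.py
```

```text
time: 26.12
position: [0.5191, -0.143, -0.0052]
tool_rot: [0.09, 0.702, -0.089, 0.701]
ft_force: [0.1, 1.8, -1.5]
grip_width: 0.0295
tip depth 33.6 lateral 0.61 mm z -5.2 F [ 0.1  1.8 -1.5] zdir -14.51 pitch -0.07 t 26.125
```

```bash
for i in 1 2 3; do :; done; python3 -m inch '[[0,[0,0,2],[0,0,0]],[0,[0,0,0],[0,0,0]]]'; python3 ins.py;  python3 -m inch '[[0,[0,0,2],[0,0,0]],[0,[0,0,0],[0,0,0]]]'; python3 ins.py; python3 dial.py
```

```text
time: 26.38
position: [0.5213, -0.1436, -0.0052]
tool_rot: [0.09, 0.702, -0.089, 0.701]
ft_force: [-0.2, 2.8, -2.0]
grip_width: 0.0294
tip depth 36.0 lateral 0.58 mm z -5.2 F [-0.2  2.8 -2. ] zdir -14.51 pitch -0.05 t 26.375
time: 26.62
position: [0.5235, -0.1442, -0.0052]
tool_rot: [0.09, 0.702, -0.089, 0.701]
ft_force: [0.2, 2.9, -1.2]
grip_width: 0.0293
tip depth 38.2 lateral 0.56 mm z -5.2 F [ 0.2  2.9 -1.2] zdir -14.51 pitch -0.04 t 26.625
top centre off mm [-0.3  1.8] rad 38.9 dark at [(355, 198), (0, 204), (350, 205), (190, 209)] median 246
scene centre off mm [0. 0.] rad 48.1 dark at [(5, 144), (170, 152), (175, 156), (165, 156)] median 237
```

```bash
python3 -m inch '[[0,[0,0.5,2],[0,0,0]],[0,[0,0,0],[0,0,0]]]'; python3 ins.py;  python3 -m inch '[[0,[0,0,2],[0,0,0]],[0,[0,0,0],[0,0,0]]]'; python3 ins.py; python3 dial.py
```

```text
time: 26.98
position: [0.5262, -0.1447, -0.0051]
tool_rot: [0.09, 0.701, -0.089, 0.702]
ft_force: [-0.1, 1.2, -0.8]
grip_width: 0.0296
tip depth 40.9 lateral 0.73 mm z -5.1 F [-0.1  1.2 -0.8] zdir -14.53 pitch 0.03 t 26.975
time: 27.22
position: [0.5283, -0.1453, -0.0051]
tool_rot: [0.09, 0.701, -0.089, 0.702]
ft_force: [0.2, 1.7, -1.6]
grip_width: 0.0291
tip depth 43.1 lateral 0.69 mm z -5.1 F [ 0.2  1.7 -1.6] zdir -14.54 pitch 0.04 t 27.225
top centre off mm [-0.3  1.8] rad 38.9 dark at [(355, 198), (0, 204), (350, 205), (190, 210)] median 246
scene centre off mm [0. 0.] rad 48.2 dark at [(5, 143), (170, 152), (165, 156), (175, 156)] median 237
```

```bash
python3 -m inch '[[0,[0,0.2,1.5],[0,0,0]],[0,[0,0,0],[0,0,0]]]'; python3 ins.py;  python3 -m inch '[[0,[0,0,1.5],[0,0,0]],[0,[0,0,0],[0,0,0]]]'; python3 ins.py; python3 dial.py
```

```text
time: 27.58
position: [0.5299, -0.1456, -0.0051]
tool_rot: [0.09, 0.701, -0.089, 0.702]
ft_force: [-0.1, 2.0, -1.6]
grip_width: 0.0294
tip depth 44.7 lateral 0.80 mm z -5.1 F [-0.1  2.  -1.6] zdir -14.55 pitch 0.05 t 27.575
time: 27.82
position: [0.5313, -0.146, -0.0051]
tool_rot: [0.09, 0.701, -0.089, 0.702]
ft_force: [-0.2, 1.1, -1.9]
grip_width: 0.0292
tip depth 46.2 lateral 0.82 mm z -5.1 F [-0.2  1.1 -1.9] zdir -14.55 pitch 0.04 t 27.825
top centre off mm [-0.3  1.8] rad 38.9 dark at [(355, 199), (0, 204), (350, 206), (190, 210)] median 247
scene centre off mm [0. 0.] rad 48.2 dark at [(5, 145), (170, 152), (175, 156), (165, 157)] median 237
```

```bash
python3 -m inch '[[0,[0,0,1.5],[0,0,0]],[0,[0,0,0],[0,0,0]]]'; python3 ins.py;  python3 -m inch '[[0,[0,0,1.5],[0,0,0]],[0,[0,0,0],[0,0,0]]]'; python3 ins.py; python3 dial.py
```

```text
time: 28.18
position: [0.5327, -0.1464, -0.0051]
tool_rot: [0.09, 0.701, -0.089, 0.702]
ft_force: [-0.3, 0.7, -2.4]
grip_width: 0.0295
tip depth 47.6 lateral 0.81 mm z -5.1 F [-0.3  0.7 -2.4] zdir -14.55 pitch 0.02 t 28.175
time: 28.42
position: [0.5341, -0.1467, -0.0051]
tool_rot: [0.09, 0.701, -0.089, 0.702]
ft_force: [0.3, 2.5, -1.9]
grip_width: 0.029
tip depth 49.1 lateral 0.80 mm z -5.1 F [ 0.3  2.5 -1.9] zdir -14.55 pitch 0.01 t 28.425
top centre off mm [-0.3  1.8] rad 38.9 dark at [(355, 199), (0, 205), (350, 206), (190, 209)] median 247
scene centre off mm [0. 0.] rad 48.2 dark at [(5, 144), (170, 153), (165, 156), (175, 158)] median 237
```

```bash
python3 -m inch '[[0,[0,0,1],[0,0,0]],[0,[0,0,0],[0,0,0]]]'; python3 ins.py;  python3 -m inch '[[0,[0,0,1.2],[0,0,0]],[0,[0,0,0],[0,0,0]]]'; python3 ins.py; python3 dial.py
```

```text
time: 28.78
position: [0.5347, -0.1468, -0.0052]
tool_rot: [0.09, 0.702, -0.089, 0.701]
ft_force: [0.1, 1.8, -1.5]
grip_width: 0.0293
tip depth 49.7 lateral 0.86 mm z -5.2 F [ 0.1  1.8 -1.5] zdir -14.55 pitch -0.03 t 28.775
time: 29.02
position: [0.5347, -0.1467, -0.0054]
tool_rot: [0.09, 0.702, -0.089, 0.7]
ft_force: [-0.3, 1.1, -0.8]
grip_width: 0.0293
tip depth 49.6 lateral 0.98 mm z -5.4 F [-0.3  1.1 -0.8] zdir -14.55 pitch -0.19 t 29.025
top centre off mm [-0.2  1.8] rad 38.9 dark at [(355, 199), (0, 204), (350, 206), (190, 209)] median 247
scene centre off mm [0. 0.] rad 48.2 dark at [(5, 144), (170, 152), (165, 156), (175, 157)] median 237
```

```bash
python3 - <<'E'
from h import *
print(np.round(get_obs()["q"],3),np.round(get_obs()["moment"],2),np.round(get_obs()["joint_torque"],1))
E
python3 -m inch '[[0,[-0.2,0,2],[0,-0.1,0]],[0,[0,0,0],[0,0,0]]]'; python3 ins.py; python3 dial.py;  python3 - <<'E'
from h import *
print(np.round(get_obs()["q"],3),np.round(get_obs()["moment"],2),np.round(get_obs()["joint_torque"],1))
E
```

```text
[-0.47   0.72   1.744  0.002  0.681 -1.788] [0.28 0.22 0.1 ] [ -0.7 -44.1 -10.   -0.1  -0.5   0.1]
time: 29.38
position: [0.5353, -0.1468, -0.0053]
tool_rot: [0.091, 0.703, -0.089, 0.7]
ft_force: [-1.8, 0.8, -0.9]
grip_width: 0.0294
tip depth 50.3 lateral 1.08 mm z -5.3 F [-1.8  0.8 -0.9] zdir -14.56 pitch -0.24 t 29.375
top centre off mm [-0.2  1.8] rad 38.9 dark at [(30, 200), (25, 203), (190, 210), (35, 210)] median 247
scene centre off mm [0. 0.] rad 48.2 dark at [(40, 149), (170, 152), (175, 156), (165, 156)] median 236
[-0.47   0.721  1.742  0.002  0.683 -1.788] [0.21 0.35 0.1 ] [ -0.5 -44.2 -10.4  -0.   -0.6   0.1]
```

```bash
python3 -m inch '[[0,[-0.2,-0.2,2.5],[0,-0.2,0]],[0,[0,0,0],[0,0,0]]]'; python3 ins.py; python3 dial.py
```

```text
time: 29.72
position: [0.5369, -0.1472, -0.0053]
tool_rot: [0.091, 0.702, -0.089, 0.701]
ft_force: [-1.8, 1.1, -0.8]
grip_width: 0.0294
tip depth 52.0 lateral 1.04 mm z -5.3 F [-1.8  1.1 -0.8] zdir -14.55 pitch -0.14 t 29.725
top centre off mm [-0.2  1.8] rad 38.9 dark at [(90, 209), (185, 210), (190, 210), (95, 211)] median 246
scene centre off mm [0. 0.] rad 48.2 dark at [(170, 152), (175, 156), (165, 157), (160, 162)] median 236
```

```bash
python3 -m inch '[[0,[-0.1,0,2.5],[0,-0.2,0]],[0,[0,0,0],[0,0,0]]]'; python3 ins.py; python3 dial.py
```

```text
time: 30.08
position: [0.539, -0.1477, -0.0054]
tool_rot: [0.09, 0.701, -0.089, 0.702]
ft_force: [-2.4, 1.9, -1.6]
grip_width: 0.0293
tip depth 54.1 lateral 1.10 mm z -5.4 F [-2.4  1.9 -1.6] zdir -14.55 pitch 0.01 t 30.075
top centre off mm [-0.2  1.8] rad 38.8 dark at [(165, 193), (160, 193), (170, 195), (155, 196)] median 247
scene centre off mm [0. 0.] rad 48.2 dark at [(155, 127), (160, 132), (150, 134), (165, 136)] median 238
```

```bash
python3 -m inch '[[42,[0,0,0],[0,0,0]],[42,[0,0,0],[0,0,0]],[42,[0,0,0],[0,0,0]],[42,[0,0,0],[0,0,0]],[42,[-6,0,0],[0,0,0]],[42,[-15,0,0],[0,0,0]],[42,[-30,0,0],[0,0,0]],[42,[-50,0,0],[0,0,0]],[42,[-50,0,0],[0,0,0]],[42,[0,0,-40],[0,0,0]],[42,[0,0,-40],[0,0,0]],[42,[0,0,0],[0,0,0]]]'
python3 - <<'E'
from dial import *
for n in("top","scene","wrist"):
    im=imaging.camera(n); save(im,n+"_end.png")
    if n!="wrist": dial(n,im)
    for t,z in(("wide_blade_handle",.033),("wide_blade",.025),("narrow_blade",.012)):
        print(n,t,[(np.round(x["pixel"],1),round(x["confidence"],2),np.round(world(n,x["pixel"],z),4)) for x in imaging.tip_of(n,t)[:4]])
d=np.array([np.cos(np.radians(-14.6)),np.sin(np.radians(-14.6))]); print("expect handle",[.588,-.1616]+(.0535-.105)*d)
# change check outside the arm
for n in("top",):
    a=cv2.imread("pics/top.png").astype(int); b=cv2.imread("pics/top_end.png").astype(int)
    m=(np.abs(a-b).max(2)>60).astype(np.uint8); k,l,st,ce=cv2.connectedComponentsWithStats(m)
    print([(st[i,:5].tolist()) for i in range(1,k) if st[i,4]>15])
E
```

```text
time: 31.68
position: [0.4658, -0.1308, 0.1584]
tool_rot: [0.088, 0.693, -0.092, 0.71]
ft_force: [0.0, -0.5, 1.2]
grip_width: 0.042
top centre off mm [-0.3  1.8] rad 38.9 dark at [(165, 193), (160, 193), (170, 195), (155, 196)] median 247
top wide_blade_handle [(array([277.3, 336. ]), 0.92, array([0.3445, 0.0976, 0.033 ])), (array([361.2, 132.5]), 0.92, array([ 0.7801, -0.074 ,  0.033 ])), (array([143.4, 364.7]), 0.71, array([0.284 , 0.3693, 0.033 ]))]
top wide_blade [(array([154.7, 364.4]), 0.66, array([0.2837, 0.3493, 0.025 ])), (array([267.3, 336.4]), 0.65, array([0.3429, 0.1192, 0.025 ])), (array([360.2, 124.6]), 0.61, array([ 0.8014, -0.0724,  0.025 ]))]
top narrow_blade []
scene centre off mm [0. 0.] rad 48.2 dark at [(155, 128), (160, 132), (150, 135), (165, 136)] median 238
scene wide_blade_handle [(array([359.5, 363.9]), 0.77, array([ 0.8123, -0.0918,  0.033 ])), (array([267.3, 276.1]), 0.74, array([ 0.5393, -0.1439,  0.033 ])), (array([323.7, 196.4]), 0.68, array([0.3617, 0.0898, 0.033 ])), (array([395.7, 157.3]), 0.68, array([0.3055, 0.3439, 0.033 ]))]
scene wide_blade [(a
[... 464 characters left out ...]
, 304.8]), 0.71, array([ 0.554 , -0.1521,  0.025 ]))]
wrist narrow_blade [(array([325.3, 342.5]), 0.2, array([ 0.6018, -0.1655,  0.012 ]))]
expect handle [ 0.53816298 -0.14861843]
[[377, 221, 42, 45, 1185], [208, 233, 20, 13, 223], [430, 244, 64, 40, 418], [490, 255, 7, 17, 36], [308, 272, 7, 15, 48], [495, 275, 6, 9, 18], [486, 283, 9, 21, 39], [401, 285, 17, 11, 46], [419, 296, 18, 5, 32], [482, 316, 10, 11, 31], [267, 330, 18, 14, 247], [359, 330, 16, 14, 113], [227, 332, 39, 12, 410], [365, 347, 9, 7, 20], [0, 384, 70, 73, 2701], [474, 393, 15, 16, 104], [307, 451, 11, 6, 37], [323, 453, 27, 9, 50], [318, 460, 10, 8, 40], [0, 470, 64, 3, 141], [287, 473, 9, 6, 33], [352, 474, 11, 6, 48]]
```

Run:
```python
from h import *
for n,boxes in(("scene",{"ref":(315,228,18,18),"yellow":(310,182,55,28),"brass":(405,255,25,40),"teal":(365,148,50,30),"caseA":(362,288,40,38),"bezel":(130,302,42,34)}),("top",{"ref":(303,267,18,24),"yellow":(222,325,68,22),"bezel":(486,243,36,36)})):
    a=cv2.imread(f"pics/{n}.png"); b=cv2.imread(f"pics/{n}_end.png")
    for k,(x,y,w,h) in boxes.items():
        e=[np.float32(cv2.Laplacian(cv2.GaussianBlur(i,(0,0),1.),cv2.CV_32F).sum(2)[y-4:y+h+4,x-4:x+w+4]) for i in(a,b)]
        r=cv2.matchTemplate(e[1],e[0][4:-4,4:-4].copy(),cv2.TM_CCOEFF_NORMED); _,v,_,q=cv2.minMaxLoc(r); print(n,k,"shift",q[0]-4,q[1]-4,round(v,2))
robot.hand_in(); print("handed in")
```

```text
scene ref shift 0 0 0.8
scene yellow shift 0 0 0.73
scene brass shift 0 0 0.96
scene teal shift 0 0 0.6
scene caseA shift 0 0 0.99
scene bezel shift 0 0 0.97
top ref shift 0 0 0.96
top yellow shift 0 0 0.97
top bezel shift 1 0 0.07
the job is handed in; nothing more can be done
handed in
```

The wide blade is lying in the gap with the dial pointer on the thick arc, and the job is handed in at about 32 s of the 61 s allowed. I drew the blade out by its showing end, set it flat clear of the rack and let go. I then took it again by the handle, slid it into the gap and pushed the spindle in before letting go.

**Dial:** after release the top and scene cameras read 155–165°, about 5.3 mm of travel. The arc runs from 120° to 240°.

**Blade position:** the wrist and scene cameras put the handle within 2 to 5 mm of where I expected it. The networks did not find the blade in the final top picture, so that check is missing.

**Other objects:**
- In the final pictures the ref block, brass drift, case_a and the yellow and turquoise look-alikes I checked had not shifted.
- The narrow blade was found at its old place in the scene camera.
- The bezel check disagreed: unshifted in the scene camera (0.97 match), but no usable match in the top camera (0.07), probably because of the arm's shadow. The arm never went near it.
- I did not check case_b or the driver separately.

**Finger length:** the fingertips end about 35 mm short of the reported TCP. My first three closings therefore passed above the blade and moved nothing; I lowered the gripper to allow for this.

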